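Load a steel sample under the spring clip of a sensor test stage

ROBOT

A 7-joint arm with a two-finger parallel gripper is mounted at the origin on the work surface. World frame = base frame: x ahead of the robot, y to its left, z up, the work surface at z = 0. Lengths are in m, angles in rad, forces in N, time in s.
With the tool pointing down it reaches from about 0.425 to 0.825 m from the base axis. Payload 3.6 kg.
Tool frame: the origin (TCP) lies midway between the tips of the shut fingers; the grasp point (between the pads) lies 19 mm behind it; z points along the fingers, y is the direction in which the jaws open and shut (so a half turn about z gives the same grasp; the last joint's range is limited). The gripper opens to 85 mm and grips with 20 to 120 N. Pads are 22 mm wide; open, the fingers measure 114 mm over their backs; the gripper's body (76 mm by 85 mm) begins 54 mm behind the grasp point. The pads swing forward as they close: fully open they stand 13 mm farther back than shut.
Start: joints at [1.173, 0.615, -0.013, 1.423, 0.008, 1.103, -0.04], TCP at [0.236, -0.606, 0.231] pointing down, gripper open.
Joint ranges: [-3.12, 3.12], [-0.3, 2.06], [-1.34, 1.32], [0.26, 2.42], [-1.36, 4.5], [0.01, 1.98], [-2.84, 2.84]. Speed limits (rad/s): [2.79, 2.79, 3.14, 3.14, 3.14, 3.14, 3.14].

INTERFACE

Orientations are given as a unit quaternion [w, x, y, z].
In Python, from station import ctrl gives the robot as it stands. The module is installed in compiled form; this text tells all that it offers.
- The arm moves only by the tool move_arm, never from a script. Its argument "motion" is a list that holds one entry, the list of rows, each a list of 5 numbers: the finger opening in m, from 0 to 0.0854, then the shift along the tool's x, y, z in m, then the turn about the tool's z in rad. A call has 1 to 20 rows; each row is the pose to reach, as a shift and turn from the pose measured when the call began, along the tool's axes at that moment; what a row does not reach only later rows make up. A row lasts 1/8 s, in which the tool goes at most 62.5 mm and 10.7 degrees, less where a joint would pass 70% of its speed; a pose out of reach is approached as far as the arm can. A call with a gripper value outside its range is refused whole. The fingers move at their own pace and stop on an object; "force" is the grip in N (left out, the last holds). Time passes only in rows, so rows that repeat a pose let the fingers close. It gives the time, the measured TCP pose, the force and the opening at its end, in the units of the state.
- ctrl.get_state(): the state, without advancing time (a new reading comes with each control period).
- ctrl.capture(name): name is "scene" or "top" or "wrist"; returns the picture (384x512x3 uint8, blue, green, red); there is no depth.
- ctrl.camera_params(name): a dict with "fx", "fy", "cx", "cy" (pixels), "R" (3x3) and "t" (3): a world point X has camera coordinates R X + t. Camera axes: x right, y down, z forward; pixel columns grow to the right and rows downward; lengths in m; the calibration is good to about 2 mm. A picture is of the moment at which its call begins: read the wrist's pose just before it. camera_params takes no time and is no camera call; for the wrist camera it gives the pose at the moment of the call.
- ctrl.sign_off(): hands the job in, once; it reports no verdict.
The state is a dict: "time": time; "joint_pos": joint angles; "joint_velocities": joint speeds; "effort": joint torques, N m; "ee_pos": TCP position; "eef_rot": TCP orientation; "wrist_force": force on the tool from outside, world axes, zero at the start; "moment": the same for the moment, N m; "finger_gap": opening from 0.0 (shut) to 1.0 (fully open).
Only numpy, scipy, OpenCV 4.12 (cv2) and the standard library are available. Lean on these libraries where they do the work, as an engineer would, in place of code of your own. Each camera call takes 0.05 s, during which the arm holds its last target.

TASK

Load the rectangular steel sample into the proximity-sensor test stage: hold the clip's thumb plate down with one fingertip so that its jaw stands open, and with the other fingertip push the sample along the deck beneath the jaw until it is fully home against the stop. Keep the clip held down until the sample is home, then let it go so that the jaw holds the sample, and draw clear. Only press and push: do not pick up or lift the sample, and leave the other things on the table alone.

Things in the scene. Friction and masses are not known exactly. Their poses are not given: they have to be found in the camera images.
- stage: Fixed sensor test stage on a slotted aluminium plate 240 x 200 x 20 mm (x -110 to 130, y -90 to 110). Origin on the table top; its x is the way the sample is pushed in (towards stop and sensor), y points to the clip's side, z up. All stage figures are mm in this frame. Deck top at z 30: x -102 to 75, y -46 to 46. Nothing on the stage is higher than z 44, bar the clip's free thumb plate (z 49).
- channel (a point): Mouth of the channel, on the deck at stage x 10, y 0, z 30. Side guides 6 mm high leave a channel 58 mm wide about y 0, straight from x 10 to x 60; from x -15 to 10 they flare, 70 mm wide at the mouth. They are fixed.
- stop_face (a point): Foot of the end stop's face, on the deck at stage x 60, y 0, z 30 (stop: y -30 to 20, 14 mm high; a thin sensor barrel lies behind it). A sample fully home touches it: sample centre at stage x 34, y 0. Behind, a junction box stands on the corner x 82 to 126, y 53 to 103, top at z 44.
- clip (a joint): Steel spring clip, a rocker on a pin along stage x at y 44, z 38, held in ears at x -30 and 63. Rad: 0 = free, jaw 5 mm over the deck, too low for the sample; about 0.23 = jaw resting on the sample; 0.40 = thumb plate level, jaw 13 mm over the deck; 0.52 = hard stop. From 0.28 up the sample passes. The spring needs about 5 N at the thumb_plate point to start, 9 N to hold at 0.40.
- jaw (a point): Front corner of the free clip's jaw, stage x 30, y 23, z 35: the jaw is a rounded blade over the channel's edge from x 30 to x 60 and blocks the sample's front edge at x 30 until the clip is pressed. Moves with the clip.
- thumb_plate (a point): Point on the thumb plate's upper face, stage x 16, y 64; z 41 free, 33 when the plate is level. The plate spans x -28 to 60, y 48 to 82; free, it rises outwards by 0.4 rad; pressed level (0.40) it is 3 mm above the deck, so a fingertip on it and another at the same height behind the sample both work. A fingertip may slide along it in x. Moves with the clip.
- sample: The loose dark steel sample plate, 52 (its x, the way it is pushed) x 56 (its y) x 10 mm thick, about 0.2 kg, lying flat on the deck in front of the channel, nearly square to it. Origin at the centre of its underside.
- relay: Bystander: grey and white plug-in relay block, 40 x 78 x 60 mm, standing loose on the table beside the stage; origin under its centre.
- disc: Bystander: round aluminium sample, 50 mm diameter, 12 mm high, lying loose on the table beside the stage; origin under its centre.
- driver: Bystander: screwdriver, 160 mm long, lying on the table beside the stage; origin under its middle.
- case: Bystander: open black sample case, 120 x 76 x 51 mm with three upright plates in it, on the table; origin under its centre.
Mind the look-alikes: they are no part of the job. What is shaped like the sample but red is not meant.

How it is judged:
By the outcome, as a careful person would: the job done as asked, in the order asked, and still so for the second after the job is handed in, with the robot touching nothing.
It also fails if it takes over 45 s, if anything falls off the work surface, if the arm or the gripper's body presses on something with over 40 N, if the wrist force passes 120 N, or if a joint passes its speed limit or range.

## Working session

There is one attempt and no reset: what is moved stays moved. The work goes in short steps, Python scripts to look and compute and a tool call to move; the robot and the scene stay as the last step left them, time stands still between calls to the robot, and variables do not carry over. Pictures are saved under pics/ and viewed, and the job is handed in when it is done.

Besides the shell and the picture viewer there is one more tool, called after "Request:" as a command line: name --argument value ..., lists and objects as JSON in quotes. move_arm: Moves the arm, as the interface text tells. Its arguments: {"type":"object","properties":{"motion":{"type":"array"},"force":{"type":"number"}},"required":["motion"]}

```bash
mkdir -p pics; python3 - <<'E'
from station import ctrl
import cv2,numpy as np
s=ctrl.get_state();print(s)
for n in("scene","top","wrist"):
    p=ctrl.camera_params(n);print(n,{k:np.round(v,4).tolist() for k,v in p.items()})
    im=ctrl.capture(n);cv2.imwrite(f"pics/{n}0.png",im)
E
```

```text
{'time': 0.0, 'joint_pos': array([ 1.17349999,  0.61593979, -0.0126471 ,  1.42493388,  0.00811596,
        1.10336807, -0.04040823]), 'joint_velocities': array([ 8.89068531e-04,  1.29535037e-05, -8.12098553e-04, -1.23286582e-03,
        2.11620717e-04, -3.23992699e-05, -1.61892646e-03]), 'effort': array([ 4.65042122e-04, -4.69219279e+01,  2.59548984e-01, -1.71035725e+01,
        1.00328762e-02,  9.74613649e-03,  9.60946949e-06]), 'ee_pos': array([ 0.23527283, -0.60509822,  0.2301131 ]), 'eef_rot': array([-1.27382664e-03,  9.82853725e-01,  1.84382394e-01, -2.56467229e-04]), 'wrist_force': array([ 0.42441698, -0.59850227,  0.22643243]), 'moment': array([ 0.03142238, -0.04465111,  0.01339655]), 'finger_gap': 1.0032981359982251}
scene {'fx': 384.5778, 'fy': 384.5778, 'cx': 248.0114, 'cy': 196.1302, 'R': [[-0.0472, 0.9989, 0.0011], [0.5737, 0.028, -0.8186], [-0.8177, -0.038, -0.5744]], 't': [-0.0688, -0.2654, 1.4518]}
top {'fx': 438.8875, 'fy': 438.8875, 'cx': 254.586, 'cy': 193.5023, 'R': [[0.0005, -0.9997, 0.0238], [-0.989, -0.004, -0.1477], [0.1477, -0.0235, -0.9887]], 't': [0.074, 0.5504, 1.23]}
wrist {'fx': 329.5097, 'fy': 329.5097, 'cx': 258.3032, 'cy': 189.8644, 'R': [[0.362, -0.9322, -0.0022], [-0.9, -0.3501, 0.2597], [-0.2428, -0.092, -0.9657]], 't': [-0.6486, -0.0337, 0.3792]}
```

View pics/scene0.png

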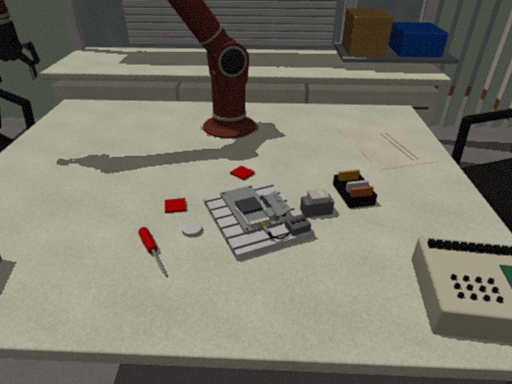

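View pics/top0.png

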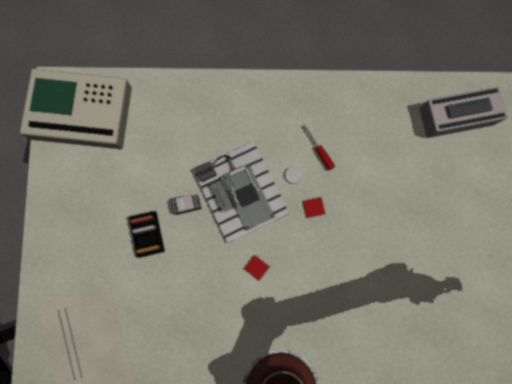

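View pics/wrist0.png

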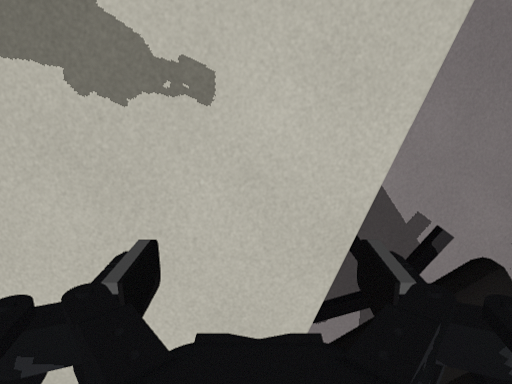

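Candidates for the sample in the top view: the dark plate on the deck at (246,195), red plates at (314,207) and (257,268), and the round disc at (293,176). The dark plate matches the description. Next is a close crop to check it and rough positions.

```bash
cat > h.py <<'E'
import numpy as np,cv2
from station import ctrl
def ray(p,uv):
    R=np.array(p["R"]);t=np.array(p["t"])
    d=R.T@np.array([(uv[0]-p["cx"])/p["fx"],(uv[1]-p["cy"])/p["fy"],1.]);return -R.T@t,d
def onz(p,uv,z):
    c,d=ray(p,uv);return c+d*(z-c[2])/d[2]
def proj(p,X):
    c=np.array(p["R"])@np.array(X)+np.array(p["t"]);return np.array([p["fx"]*c[0]/c[2]+p["cx"],p["fy"]*c[1]/c[2]+p["cy"]])
def tri(p1,u1,p2,u2):
    c1,d1=ray(p1,u1);c2,d2=ray(p2,u2)
    A=np.stack([d1,-d2],1);s=np.linalg.lstsq(A,c2-c1,rcond=None)[0]
    a=c1+s[0]*d1;b=c2+s[1]*d2;return (a+b)/2,np.linalg.norm(a-b)
E
python3 - <<'E'
from h import *
p=ctrl.camera_params("top")
for uv in[(246,195),(227,240),(288,210),(252,145),(193,168),(314,207),(257,268),(293,176),(185,204)]:print(uv,onz(p,uv,0.03).round(3))
t=cv2.imread("pics/top0.png")[130:280,120:345];cv2.imwrite("pics/topc.png",cv2.resize(t,None,fx=3.5,fy=3.5,interpolation=2))
t=cv2.imread("pics/scene0.png")[150:280,120:390];cv2.imwrite("pics/scenec.png",cv2.resize(t,None,fx=2.9,fy=2.9,interpolation=2))
from scipy.spatial.transform import Rotation as Ro
s=ctrl.get_state();q=s["eef_rot"];Rt=Ro.from_quat([q[1],q[2],q[3],q[0]]).as_matrix();print(Rt.round(3))
w=ctrl.camera_params("wrist");R=np.array(w["R"]);c=-R.T@np.array(w["t"])
print("cam in tool",Rt.T@(c-s["ee_pos"]),"axes in tool (cols x,y,z)\n",(Rt.T@R.T).round(3))
E
```

```text
(246, 195) [0.547 0.1   0.03 ]
(227, 240) [0.417 0.154 0.03 ]
(288, 210) [ 0.504 -0.022  0.03 ]
(252, 145) [0.697 0.083 0.03 ]
(193, 168) [0.627 0.256 0.03 ]
(314, 207) [ 0.513 -0.098  0.03 ]
(257, 268) [0.337 0.068 0.03 ]
(293, 176) [ 0.604 -0.038  0.03 ]
(185, 204) [0.52  0.276 0.03 ]
[[ 0.932  0.362 -0.001]
 [ 0.362 -0.932  0.002]
 [ 0.    -0.002 -1.   ]]
cam in tool [ 0.0656756  -0.00018446 -0.1432895 ] axes in tool (cols x,y,z)
 [[-0.    -0.966 -0.26 ]
 [ 1.    -0.     0.   ]
 [-0.    -0.26   0.966]]
```

View pics/topc.png

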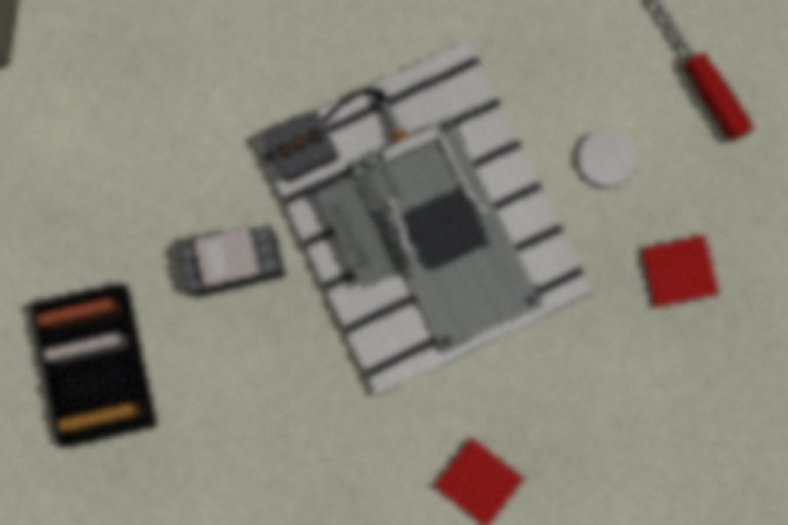

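View pics/scenec.png

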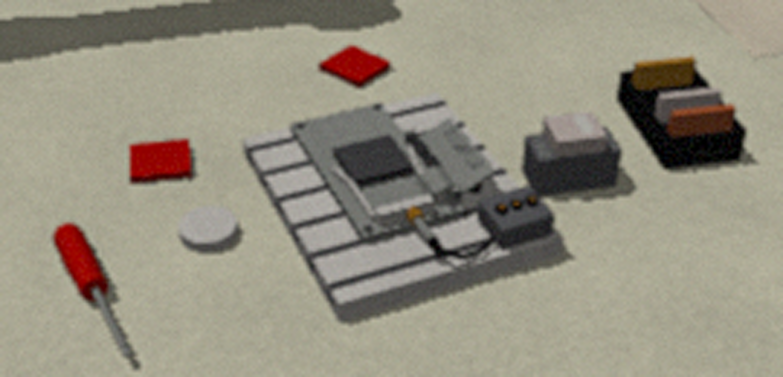

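The crop confirms that the dark plate on the deck (top view about (246,195)) is the sample, with its clip on the left. Stage x runs up and to the left, so the tool's current orientation nearly matches it. I'll get a rough stage pose and then a wrist viewpoint.

```bash
python3 - <<'E'
from h import *
p=ctrl.camera_params("top")
cr=np.array([(370,392),(590,290),(467,40),(250,140)])/3.5+[120,130]
st=np.array([(-110,110),(-110,-90),(130,-90),(130,110)])/1000.
W=np.array([onz(p,u,.02)[:2] for u in cr])
c=W-W.mean(0);s=st-st.mean(0)
a=np.arctan2((s[:,0]*c[:,1]-s[:,1]*c[:,0]).sum(),(s*c).sum());R=np.array([[np.cos(a),-np.sin(a)],[np.sin(a),np.cos(a)]])
t=W.mean(0)-R@st.mean(0)
print("yaw",a,"t",t,"res",((R@st.T).T+t-W).round(4).tolist())
sm=np.array((447,230))/3.5+[120,130];print("sample stage",R.T@(onz(p,sm,.04)[:2]-t))
tgt=R@[-.01,.02]+t;e=ctrl.get_state();Rt=np.array([[.932,.362],[.362,-.932]]);print(tgt,Rt.T@(tgt-e["ee_pos"][:2]))
E
```

```text
yaw 0.4474651046219018 t [0.55561094 0.10488037] res [[-0.0025, -0.0016], [-0.001, 0.0009], [0.0009, 0.0017], [0.0025, -0.001]]
sample stage [-0.01496511 -0.00370027]
[0.53794184 0.11858449] [ 0.54406215 -0.56508946]
```

Request:
move_arm --motion '[[[0.06, 0.04, -0.04, 0, -0.01], [0.06, 0.09, -0.09, 0, -0.02], [0.06, 0.13, -0.135, 0, -0.03], [0.06, 0.17, -0.18, 0, -0.04], [0.06, 0.21, -0.22, 0, -0.05], [0.06, 0.25, -0.26, 0, -0.06], [0.06, 0.29, -0.3, 0, -0.07], [0.06, 0.33, -0.34, 0, -0.08], [0.06, 0.37, -0.38, 0, -0.08], [0.06, 0.41, -0.42, 0, -0.08], [0.06, 0.45, -0.46, 0, -0.08], [0.06, 0.49, -0.5, 0, -0.08], [0.06, 0.53, -0.54, 0, -0.08], [0.06, 0.544, -0.565, 0, -0.08], [0.06, 0.544, -0.565, 0, -0.08], [0.06, 0.544, -0.565, 0, -0.08]]]'

```text
time: 2.15
ee_pos: [0.5373, 0.1167, 0.2312]
eef_rot: [-0.0, 0.975, 0.223, -0.001]
wrist_force: [-0.4, -0.4, -0.1]
finger_gap: 0.701
```

```bash
python3 - <<'E'
from h import *
import pickle
s=ctrl.get_state();p=ctrl.camera_params("wrist");im=ctrl.capture("wrist");pickle.dump((s,p),open("w1.pkl","wb"))
cv2.imwrite("pics/w1.png",im);cv2.imwrite("pics/w1b.png",cv2.resize(im,(800,600),interpolation=2))
print(s)
E
```

```text
{'time': 2.15, 'joint_pos': array([-0.1275972 ,  0.46508647, -0.18834116,  1.71286667,  0.10094789,
        0.97464814, -1.47477137]), 'joint_velocities': array([ 0.01879393, -0.00752648,  0.01394412,  0.00398644, -0.00278986,
        0.00103869, -0.00552991]), 'effort': array([-1.08251296e+00, -3.85329401e+01, -1.88680775e+00, -1.58971220e+01,
       -6.66728080e-02, -2.24188005e-02,  5.21442889e-04]), 'ee_pos': array([0.53730518, 0.11673618, 0.23120281]), 'eef_rot': array([-2.35691404e-04,  9.74872368e-01,  2.22762671e-01, -7.76781439e-04]), 'wrist_force': array([-0.42405401, -0.44205093, -0.14361923]), 'moment': array([-0.04503731,  0.01074606,  0.00127909]), 'finger_gap': 0.70066192898738}
```

View pics/w1b.png

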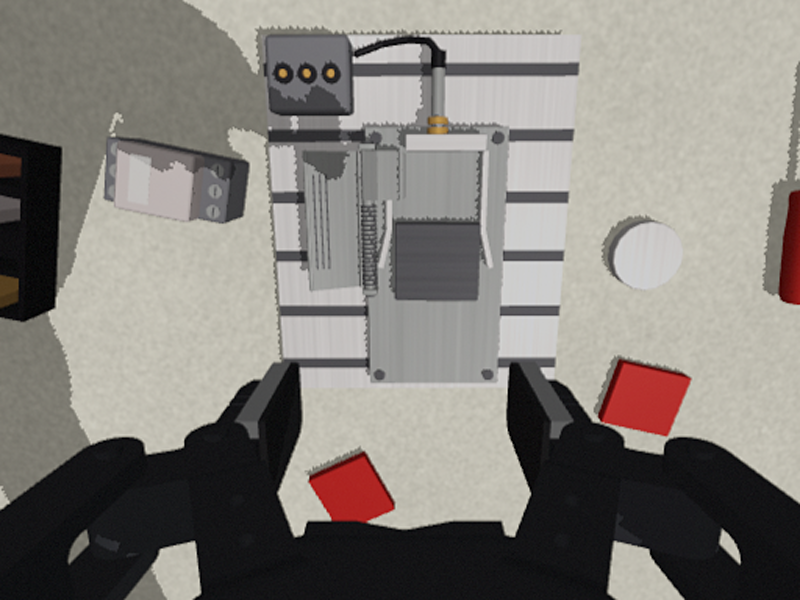

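The wrist view (800 px wide) shows:
- the dark sample at (437,261) between the flared guides
- the stop bar at (445,143)
- the thumb plate at (330,220)
- the relay at (178,180)

The red plates are off the stage. I'll take a lower second view for triangulation.

Request:
move_arm --motion '[[[0.06, -0.02, 0, 0.04, 0], [0.06, -0.035, 0, 0.08, 0], [0.06, -0.035, 0, 0.08, 0], [0.06, -0.035, 0, 0.08, 0]]]'

```text
time: 2.7
ee_pos: [0.5076, 0.1008, 0.1529]
eef_rot: [-0.0, 0.975, 0.221, 0.001]
wrist_force: [1.0, -0.2, -0.3]
finger_gap: 0.703
```

```bash
python3 - <<'E'
from h import *
import pickle
s=ctrl.get_state();p=ctrl.camera_params("wrist");im=ctrl.capture("wrist");pickle.dump((s,p),open("w2.pkl","wb"))
cv2.imwrite("pics/w2.png",im)
print(s["ee_pos"],s["joint_velocities"].round(3))
c=cv2.imread("pics/w1.png")[60:260,160:400];cv2.imwrite("pics/w1c.png",cv2.resize(c,None,fx=3,fy=3,interpolation=2))
c=im[20:270,120:430];cv2.imwrite("pics/w2c.png",cv2.resize(c,None,fx=2.4,fy=2.4,interpolation=2))
E
```

```text
[0.50762138 0.1007917  0.1528724 ] [-0.007 -0.012 -0.007 -0.024 -0.    -0.003 -0.002]
```

View pics/w1c.png

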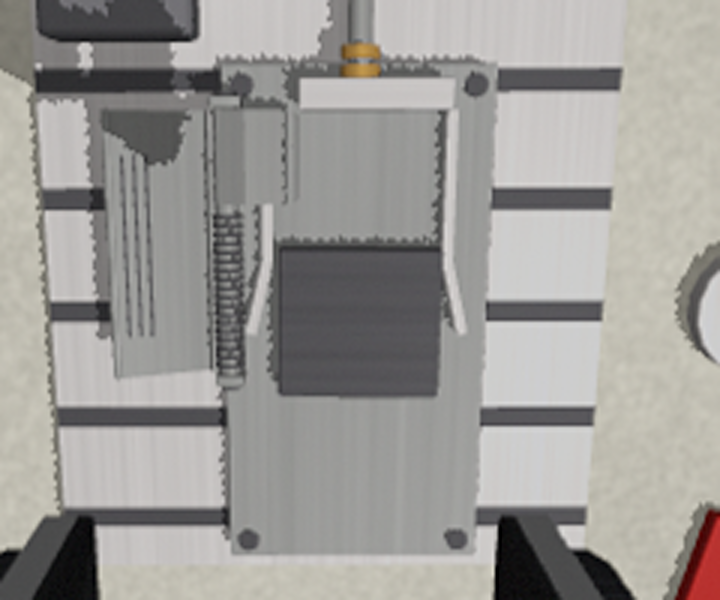

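View pics/w2c.png

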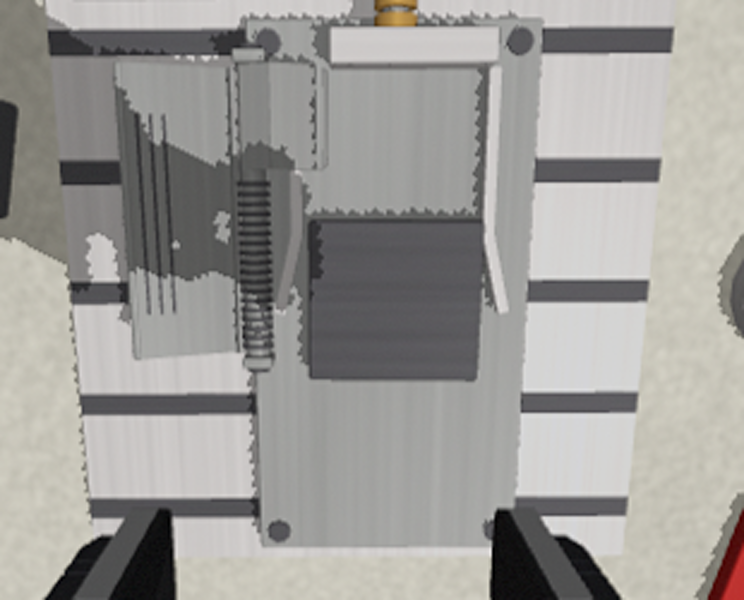

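```bash
python3 - <<'E'
from h import *
import pickle
s1,p1=pickle.load(open("w1.pkl","rb"));s2,p2=pickle.load(open("w2.pkl","rb"))
P={"deckRL":((232,553),(262,546),(-102,46)),"deckRR":((475,553),(514,546),(-102,-46)),"deckFR":((496,62),(542,20),(75,-46)),
"screwFL":((241,84),(267,42),None),"screwRL":((248,540),(279,531),None),"screwFR":((476,84),(520,41),None),
"sRL":((280,395),(310,380),None),"sRR":((437,395),(476,380),None),"sFL":((280,247),(310,218),None),"sFR":((441,247),(483,218),None),
"stopR":((454,108),(499,66),None),"stopL":((301,108),(331,64),None),"thRout":((118,378),(137,358),None),"thRin":((210,370),(240,350),None),"guideR":((464,333),(503,312),None),"thFout":((100,110),(115,63),None)}
X={};st=[];W=[]
zd={"deck":.03,"scre":.03,"sRL":.04,"sRR":.04,"sFL":.04,"sFR":.04,"stop":.044}
Z={}
for k,(a,b,g) in P.items():
    a=np.array(a)/3+[160,60];b=np.array(b)/2.4+[120,20]
    x,e=tri(p1,a,p2,b);z=next((v for kk,v in zd.items() if k.startswith(kk)),x[2])
    y=(onz(p1,a,z)+onz(p2,b,z))/2
    X[k]=y;Z[k]=(x,e,onz(p1,a,z)-onz(p2,b,z))
    if g: st.append(np.array(g)/1000);W.append(y[:2])
st=np.array(st);W=np.array(W);c=W-W.mean(0);s=st-st.mean(0)
a=np.arctan2((s[:,0]*c[:,1]-s[:,1]*c[:,0]).sum(),(s*c).sum());R=np.array([[np.cos(a),-np.sin(a)],[np.sin(a),np.cos(a)]]);t=W.mean(0)-R@st.mean(0)
print("yaw",a,"t",t,"res",((R@st.T).T+t-W).round(4).tolist())
for k in X: print(k,"stage",(1000*(R.T@(X[k][:2]-t))).round(1),"z_tri",round(1000*Z[k][0][2],1),"gap",round(1000*Z[k][1],1),"d12",(1000*Z[k][2][:2]).round(1))
pickle.dump((a,t),open("stage.pkl","wb"))
q=ctrl.get_state()["eef_rot"];ya=2*np.arctan2(q[2],q[1]);print("tool yaw",ya,"tcp stage",1000*(R.T@(ctrl.get_state()["ee_pos"][:2]-t)))
E
```

```text
yaw 0.4538608915030074 t [0.55565655 0.10221134] res [[-0.0007, -0.0001], [-0.0001, 0.0001], [0.0008, 0.0]]
deckRL stage [-101.3   45.8] z_tri 42.3 gap 0.2 d12 [ 0.4 -0.1]
deckRR stage [-101.9  -46.1] z_tri 31.0 gap 0.5 d12 [0.5 0.3]
deckFR stage [ 74.3 -45.7] z_tri 24.5 gap 0.4 d12 [0.8 0.5]
screwFL stage [68.2 39.1] z_tri 30.4 gap 0.2 d12 [ 0.1 -0.2]
screwRL stage [-95.8  39.6] z_tri 34.0 gap 0.3 d12 [-0.2 -0.2]
screwFR stage [ 67.8 -39.3] z_tri 30.6 gap 0.0 d12 [-0.1 -0.1]
sRL stage [-36.9  27. ] z_tri 31.3 gap 0.5 d12 [ 0.7 -0.1]
sRR stage [-37.2 -28.1] z_tri 27.5 gap 0.2 d12 [0.8 0. ]
sFL stage [15.2 26.4] z_tri 40.4 gap 0.1 d12 [ 0.  -0.1]
sFR stage [ 14.9 -28.1] z_tri 39.5 gap 0.2 d12 [0.  0.2]
stopR stage [ 59.3 -30.2] z_tri 35.8 gap 0.6 d12 [1.  0.8]
stopL stage [59.9 19.3] z_tri 39.7 gap 0.3 d12 [ 0.7 -0. ]
thRout stage [-26.6  80.7] z_tri 53.7 gap 0.1 d12 [-0.1  0. ]
thRin stage [-27.   50.5] z_tri 40.7 gap 1.2 d12 [-1.   0.7]
guideR stage [-16.6 -38.3] z_tri 30.2 gap 0.7 d12 [-0.1 -0.7]
thFout stage [60.  83.2] z_tri 45.6 gap 0.6 d12 [-0.4  0.4]
tool yaw 0.44710027052216095 tcp stage [-43.28007782  20.045179  ]
```

The stage fit is good to under 1 mm: the stop reads x 59–60 and the thumb plate edge about -27. The triangulated sample top height (40 mm) agrees with the text.

- **Sample:** centre at stage (-11, -0.7), rear edge at -37, so it needs 45 mm of travel.
- **Approach:** I'll yaw the tool 30° clockwise so the thumb finger leads the pushing finger. With a 64 mm opening and the TCP at stage (-36, 32), both fingers then have their places.

Request:
move_arm --motion '[[[0.064, 0.002, -0.004, 0.01, 0.14], [0.064, 0.004, -0.008, 0.03, 0.28], [0.064, 0.007, -0.012, 0.05, 0.42], [0.064, 0.007, -0.012, 0.075, 0.513], [0.064, 0.007, -0.012, 0.083, 0.513], [0.064, 0.007, -0.012, 0.083, 0.513], [0.064, 0.007, -0.012, 0.083, 0.513]]]'

```text
time: 3.62
ee_pos: [0.5105, 0.1154, 0.0714]
eef_rot: [-0.001, 0.999, -0.033, 0.003]
wrist_force: [0.5, 0.3, 0.6]
finger_gap: 0.746
```

```bash
cat >> h.py <<'E'
import pickle
def look(n,cams=("wrist",)):
    a,t=pickle.load(open("stage.pkl","rb"));R=np.array([[np.cos(a),-np.sin(a)],[np.sin(a),np.cos(a)]])
    s=ctrl.get_state();q=s["eef_rot"];ya=2*np.arctan2(q[2],q[1])
    e=R.T@(s["ee_pos"][:2]-t)*1000;g=s["finger_gap"]*85
    d=ya-a;ex=np.array([np.cos(d),np.sin(d)]);ey=np.array([np.sin(d),-np.cos(d)])
    print("t",s["time"],"tcp stage",e.round(1),"z",(s["ee_pos"][2]*1000).round(1),"dyaw",round(d,4),"gap",round(g,1))
    print("push pt",(e+11*ex+g/2*ey).round(1),"A ctr",(e-(g/2+7)*ey).round(1),"F stage",(R.T@s["wrist_force"][:2]).round(2),s["wrist_force"][2].round(2))
    for c in cams:
        p=ctrl.camera_params(c);im=ctrl.capture(c);pickle.dump((s,p),open(n+c+".pkl","wb"))
        cv2.imwrite(f"pics/{n}{c}.png",im if c!="wrist" else cv2.resize(im,(800,600),interpolation=2))
    return s
E
python3 -c "
from h import *
look('a')"
```

```text
t 3.625 tcp stage [-34.8  31.6] z 71.4 dyaw -0.5193 gap 63.4
push pt [-41.   -1.3] A ctr [-15.6  65.2] F stage [0.57 0.05] 0.61
```

View pics/awrist.png

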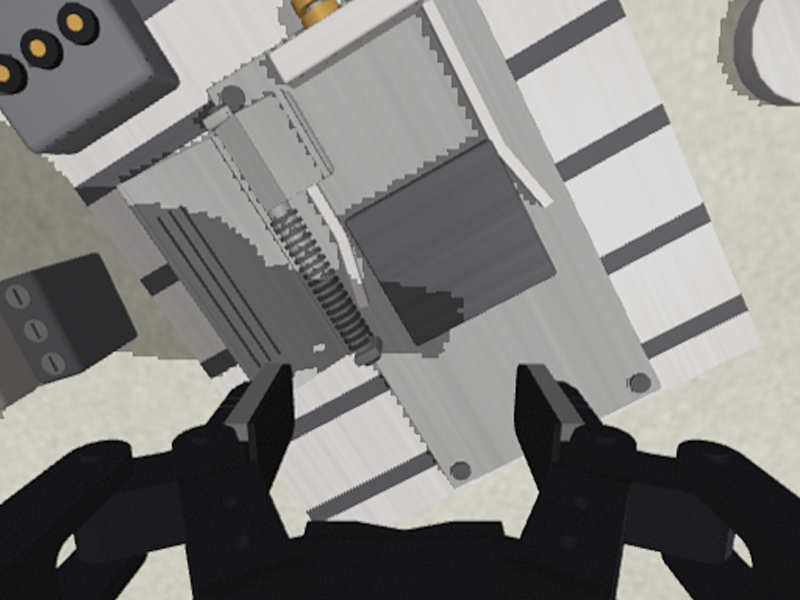

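The pad tips appear at (293,365) and (517,365), which puts them about 6 mm behind the TCP, as expected. The left finger is over the thumb plate and the right one is behind the sample. I'll go down in steps and watch the force.

Request:
move_arm --motion '[[[0.064, 0, 0, 0.015, 0], [0.064, 0, 0, 0.03, 0], [0.064, 0, 0, 0.03, 0], [0.064, 0, 0, 0.03, 0]]]'

```text
time: 4.18
ee_pos: [0.5104, 0.1153, 0.041]
eef_rot: [-0.001, 0.999, -0.033, 0.002]
wrist_force: [1.0, -0.6, 0.4]
finger_gap: 0.749
```

Request:
move_arm --motion '[[[0.064, 0, 0, 0.003, 0], [0.064, 0, 0, 0.006, 0], [0.064, 0, 0, 0.006, 0]]]'

```text
time: 4.55
ee_pos: [0.5107, 0.1157, 0.0354]
eef_rot: [-0.001, 0.999, -0.033, 0.003]
wrist_force: [-0.1, 0.4, 5.2]
finger_gap: 0.749
```

```bash
python3 -c "
from h import *
look('b')"
```

```text
t 4.55 tcp stage [-34.5  31.9] z 35.4 dyaw -0.5192 gap 63.7
push pt [-40.8  -1.2] A ctr [-15.2  65.6] F stage [0.07 0.41] 5.16
```

View pics/bwrist.png

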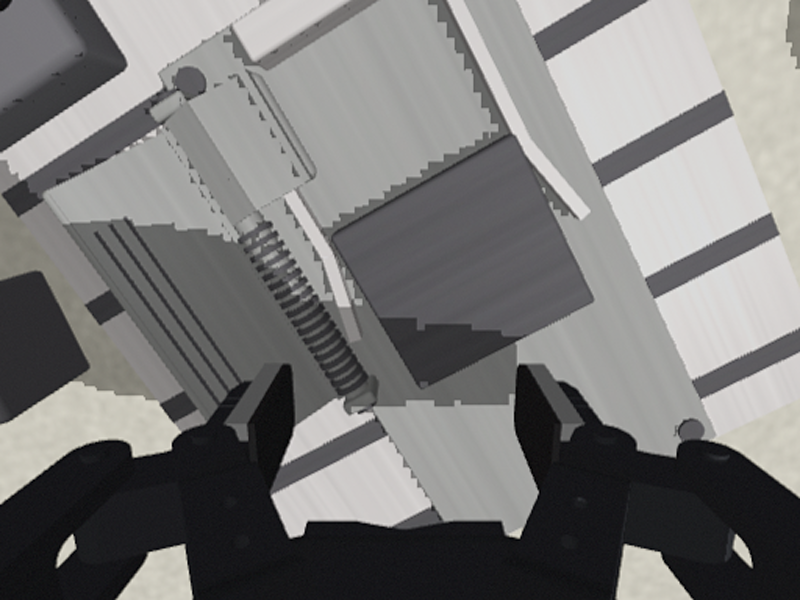

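Contact: 5 N at TCP z 35. The pushing finger, at (520,400), is behind the sample's rear edge with clearance. I'll keep pressing.

Request:
move_arm --motion '[[[0.064, 0, 0, 0.002, 0], [0.064, 0, 0, 0.004, 0], [0.064, 0, 0, 0.004, 0]]]'

```text
time: 4.97
ee_pos: [0.5105, 0.116, 0.0316]
eef_rot: [-0.001, 0.999, -0.032, 0.003]
wrist_force: [-1.3, 0.8, 5.5]
finger_gap: 0.75
```

Request:
move_arm --motion '[[[0.064, 0, 0, 0.001, 0], [0.064, 0, 0, 0.002, 0], [0.064, 0, 0, 0.002, 0]]]'

```text
time: 5.35
ee_pos: [0.5105, 0.1161, 0.03]
eef_rot: [-0.002, 0.999, -0.032, 0.003]
wrist_force: [-0.8, 0.2, 6.1]
finger_gap: 0.751
```

Request:
move_arm --motion '[[[0.064, 0, 0, 0.001, 0], [0.064, 0, 0, 0.0015, 0], [0.064, 0, 0, 0.0015, 0]]]'

```text
time: 5.72
ee_pos: [0.5106, 0.116, 0.0289]
eef_rot: [-0.002, 0.999, -0.032, 0.003]
wrist_force: [-1.5, -1.4, 6.2]
finger_gap: 0.753
```

```bash
python3 -c "
from h import *
look('c',('wrist','scene'))
c=cv2.imread('pics/cscene.png')[160:270,190:330];cv2.imwrite('pics/cscenec.png',cv2.resize(c,None,fx=5,fy=5,interpolation=2))"
```

```text
t 5.725 tcp stage [-34.4  32.2] z 28.9 dyaw -0.5187 gap 64.0
push pt [-40.7  -1.1] A ctr [-15.1  66. ] F stage [-1.96 -0.56] 6.23
```

View pics/cwrist.png

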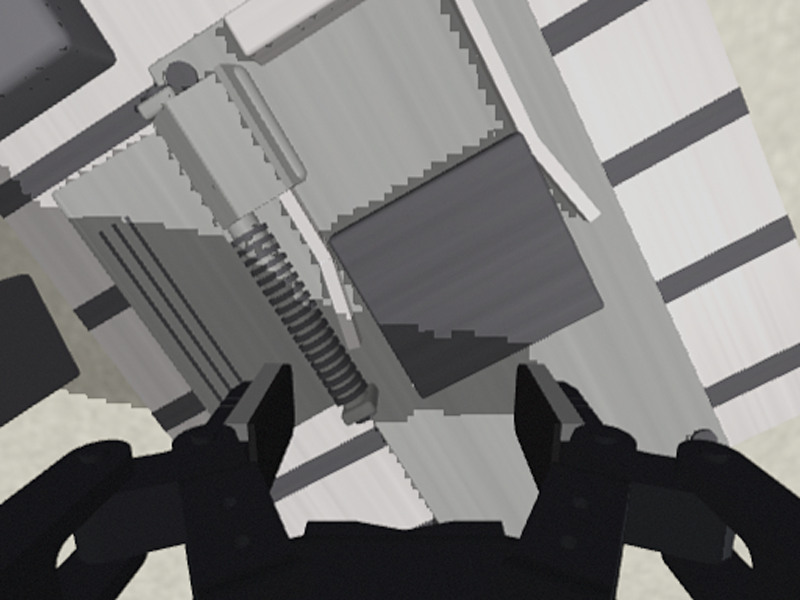

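View pics/cscenec.png

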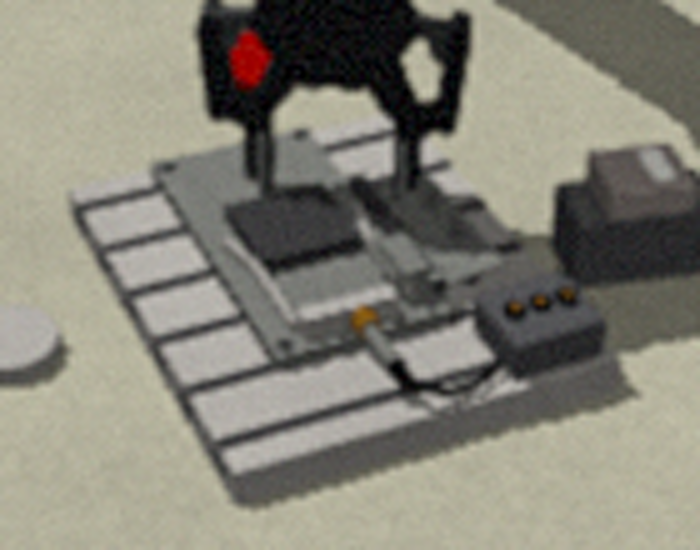

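The jaw has visibly lifted, at (260,130), and the plate is nearly level. The 6 N at the outer lever arm matches about 0.38 rad, and the wrist and scene views agree. I'll press 1 mm more and push 30 mm along stage x.

Request:
move_arm --motion '[[[0.064, 0, 0, 0.001, 0], [0.064, 0.003, -0.002, 0.001, 0], [0.064, 0.006, -0.0035, 0.001, 0], [0.064, 0.009, -0.005, 0.001, 0], [0.064, 0.012, -0.007, 0.001, 0], [0.064, 0.015, -0.0085, 0.001, 0], [0.064, 0.018, -0.0105, 0.001, 0], [0.064, 0.021, -0.012, 0.001, 0], [0.064, 0.024, -0.0135, 0.001, 0], [0.064, 0.026, -0.015, 0.001, 0], [0.064, 0.026, -0.015, 0.001, 0]]]'

```text
time: 7.2
ee_pos: [0.5346, 0.127, 0.0279]
eef_rot: [0.0, 0.999, -0.033, -0.0]
wrist_force: [-4.1, -3.5, 7.8]
finger_gap: 0.754
```

```bash
python3 -c "
from h import *
look('d',('wrist',))"
```

```text
t 7.2 tcp stage [-8.  31.5] z 27.9 dyaw -0.5193 gap 64.1
push pt [-14.4  -1.8] A ctr [11.4 65.4] F stage [-5.21 -1.3 ] 7.79
```

View pics/dwrist.png

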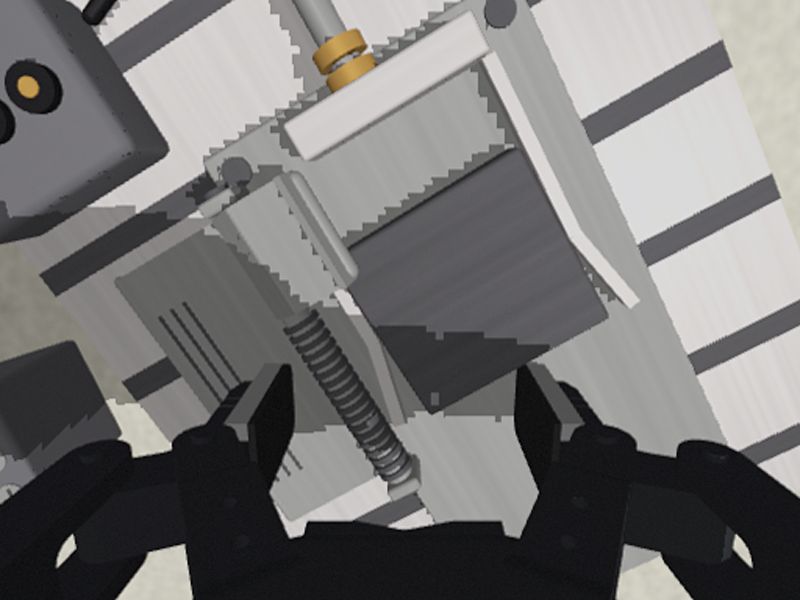

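The sample's front edge is now past x 30 under the raised jaw, still square to the channel, with its right edge along the guide near (570,230). Pushing 18 mm more, then slowly to the stop.

Request:
move_arm --motion '[[[0.064, 0.003, -0.002, 0, 0], [0.064, 0.006, -0.004, 0, 0], [0.064, 0.009, -0.006, 0, 0], [0.064, 0.012, -0.0075, 0, 0], [0.064, 0.015, -0.0095, 0, 0], [0.064, 0.016, -0.0105, 0, 0], [0.064, 0.016, -0.0105, 0, 0]]]'

```text
time: 8.12
ee_pos: [0.5481, 0.1335, 0.0278]
eef_rot: [0.003, 0.999, -0.033, -0.004]
wrist_force: [-5.9, -4.0, 9.0]
finger_gap: 0.749
```

```bash
python3 -c "
from h import *
look('e',('wrist',))"
```

```text
t 8.125 tcp stage [ 6.9 31.5] z 27.8 dyaw -0.5205 gap 63.7
push pt [ 0.6 -1.6] A ctr [26.2 65.2] F stage [-7.08 -0.98] 9.01
```

View pics/ewrist.png

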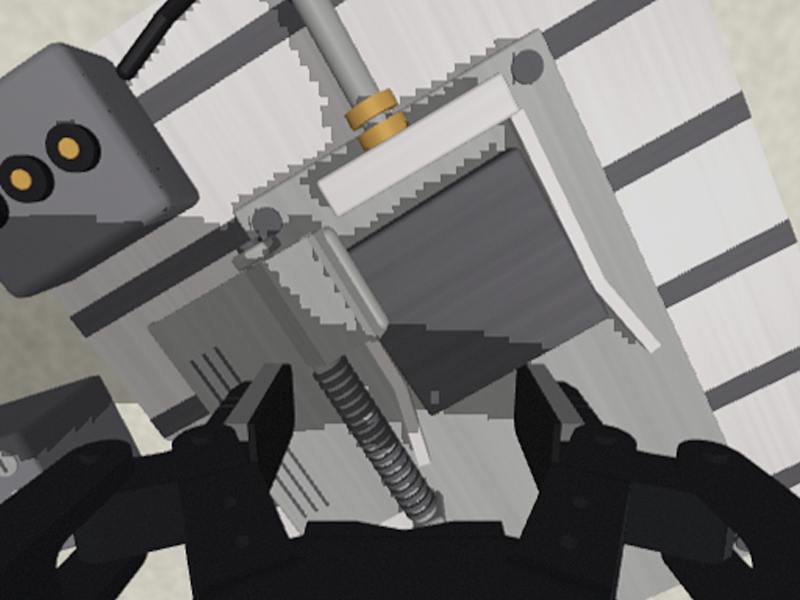

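The gap to the stop between about (420,175) and (430,200) is now only some 8 mm. Easing in.

Request:
move_arm --motion '[[[0.064, 0.002, -0.0015, 0, 0], [0.064, 0.004, -0.003, 0, 0], [0.064, 0.006, -0.004, 0, 0], [0.064, 0.006, -0.004, 0, 0]]]'

```text
time: 8.68
ee_pos: [0.5497, 0.1341, 0.0276]
eef_rot: [0.005, 0.999, -0.034, -0.009]
wrist_force: [-6.5, -3.7, 11.4]
finger_gap: 0.744
```

Request:
move_arm --motion '[[[0.064, 0.001, -0.0005, 0, 0], [0.064, 0.002, -0.001, 0, 0], [0.064, 0.003, -0.0017, 0, 0], [0.064, 0.003, -0.0017, 0, 0]]]'

```text
time: 9.18
ee_pos: [0.5496, 0.1341, 0.0278]
eef_rot: [0.007, 0.999, -0.034, -0.012]
wrist_force: [-6.1, -1.9, 9.5]
finger_gap: 0.75
```

```bash
python3 -c "
from h import *
look('f',('wrist',))"
```

```text
t 9.175 tcp stage [ 8.6 31.3] z 27.8 dyaw -0.5212 gap 63.8
push pt [ 2.2 -1.8] A ctr [27.9 65. ] F stage [-6.32  0.98] 9.49
```

View pics/fwrist.png

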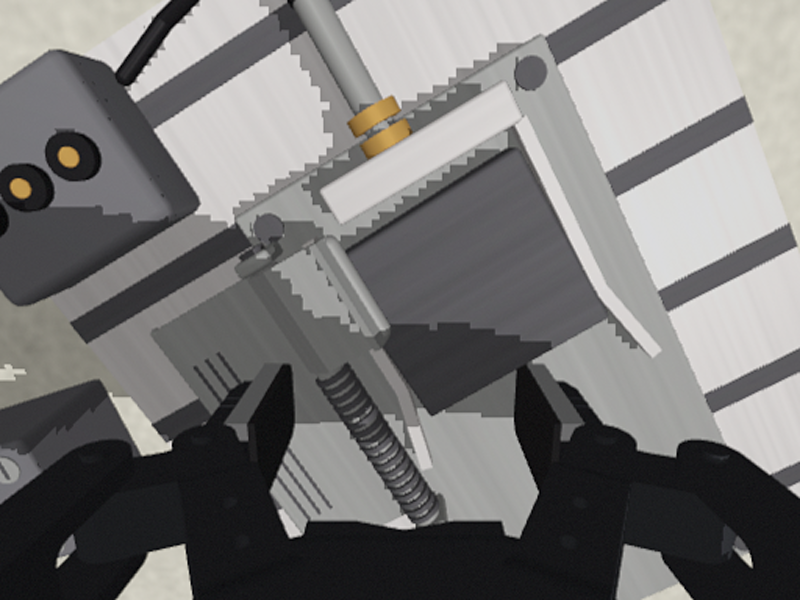

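```bash
python3 -c "
from h import *
s=ctrl.get_state();print(s['joint_pos'].round(3),s['effort'].round(2),s['moment'],s['eef_rot'])
for n in 'ade':
  q=pickle.load(open(n+'wrist.pkl','rb'))[0];print(n,q['joint_pos'].round(3),q['effort'].round(2),q['moment'].round(2))"
```

```text
[-0.276  0.766 -0.007  1.833  0.019  0.571 -1.936] [ -0.33 -40.9    0.28 -11.63   0.    -1.72  -0.12] [-0.20199205  1.25123796  0.10470979] [ 0.00685099  0.99933533 -0.03365182 -0.01222784]
a [-0.252  0.642 -0.018  1.958  0.02   0.536 -1.919] [-7.000e-02 -4.047e+01  2.000e-01 -9.840e+00  0.000e+00 -1.000e-02
  0.000e+00] [ 0.04  0.01 -0.01]
d [-0.265  0.742 -0.013  1.902  0.02   0.498 -1.928] [ -0.98 -40.77  -0.46 -10.99  -0.17  -1.49  -0.1 ] [-0.32  1.02  0.1 ]
e [-0.273  0.758 -0.01   1.854  0.019  0.538 -1.934] [ -1.32 -41.45  -0.73 -11.78  -0.26  -1.75  -0.1 ] [-0.52  1.22  0.1 ]
```

No joint is near a limit. The wrist is just compliant, about 1 N/mm, and each call re-bases on the sagged pose, so the lead gets lost. I'll command a longer lead in one call.

Request:
move_arm --motion '[[[0.064, 0.002, -0.001, 0, 0], [0.064, 0.004, -0.002, 0, 0], [0.064, 0.006, -0.0035, 0, 0], [0.064, 0.008, -0.0045, 0, 0], [0.064, 0.01, -0.0055, 0, 0], [0.064, 0.011, -0.006, 0, 0], [0.064, 0.011, -0.006, 0, 0], [0.064, 0.011, -0.006, 0, 0]]]'

```text
time: 10.22
ee_pos: [0.5545, 0.1361, 0.0274]
eef_rot: [0.01, 0.999, -0.034, -0.019]
wrist_force: [-11.0, -5.0, 13.8]
finger_gap: 0.752
```

```bash
python3 -c "
from h import *
s=look('g',('wrist',));print(s['joint_pos'].round(3),s['eef_rot'],s['moment'])"
```

```text
t 10.225 tcp stage [13.8 31. ] z 27.4 dyaw -0.5222 gap 63.9
push pt [ 7.4 -2.2] A ctr [33.2 64.8] F stage [-12.09   0.33] 13.83
[-0.279  0.776 -0.006  1.804  0.019  0.604 -1.938] [ 0.00994104  0.99918009 -0.03414164 -0.01935655] [-0.55589582  2.23289686  0.07037647]
```

View pics/gwrist.png

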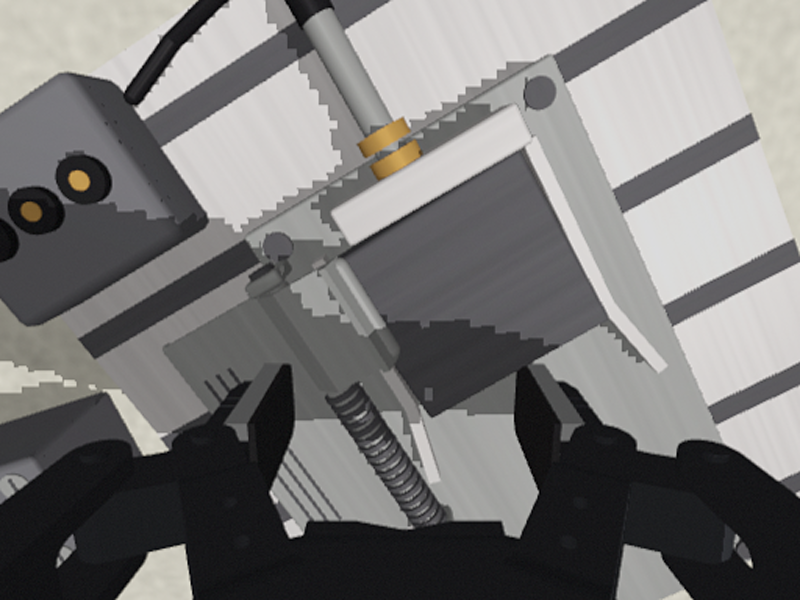

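The sample now meets the stop bar along (350,245)–(530,145), and the force stepped up to 12 N. I'll push once more to confirm it doesn't advance.

Request:
move_arm --motion '[[[0.064, 0.003, -0.0015, 0, 0], [0.064, 0.006, -0.0035, 0, 0], [0.064, 0.009, -0.005, 0, 0], [0.064, 0.011, -0.006, 0, 0], [0.064, 0.011, -0.006, 0, 0]]]'

```text
time: 10.9
ee_pos: [0.5548, 0.136, 0.0267]
eef_rot: [0.015, 0.999, -0.035, -0.032]
wrist_force: [-17.1, -6.7, 20.8]
finger_gap: 0.748
```

```bash
python3 -c "
from h import *
s=look('i',('wrist',));print(s['eef_rot'],s['moment'])
c=cv2.imread('pics/iwrist.png')[80:440,300:680];cv2.imwrite('pics/ic.png',cv2.resize(c,None,fx=1.6,fy=1.6,interpolation=2))"
```

```text
t 10.9 tcp stage [14.  30.7] z 26.7 dyaw -0.5245 gap 63.6
push pt [ 7.7 -2.3] A ctr [33.5 64.3] F stage [-18.31   1.45] 20.8
[ 0.0152173   0.99876153 -0.03528646 -0.03160229] [-1.19985645  3.58706364  0.01915075]
```

View pics/ic.png

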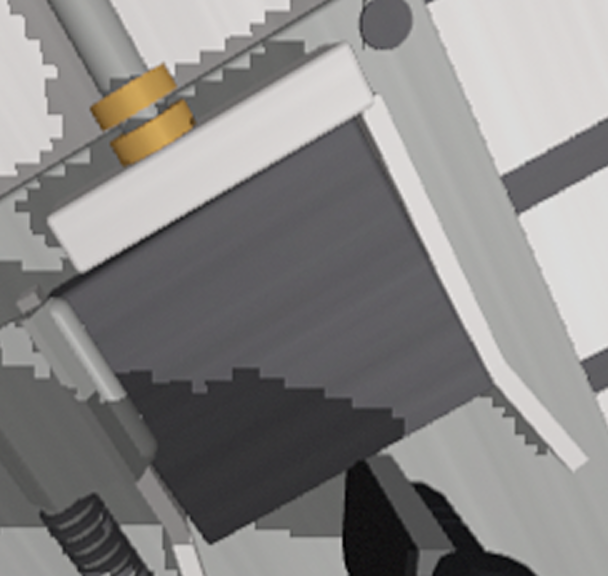

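No further advance (0.2 mm) with the push up at 18 N, so the sample is home; the front edge sits flush along the stop. I'll back off the sample 6 mm while the clip stays held, then lift.

Request:
move_arm --motion '[[[0.064, -0.001, 0.0005, 0, 0], [0.064, -0.003, 0.0015, 0, 0], [0.064, -0.005, 0.003, 0, 0], [0.064, -0.005, 0.003, 0, 0]]]'

```text
time: 11.45
ee_pos: [0.554, 0.1363, 0.0293]
eef_rot: [0.012, 0.999, -0.035, -0.026]
wrist_force: [3.4, 3.2, 8.9]
finger_gap: 0.744
```

```bash
python3 -c "
from h import *
s=look('j',('wrist',));print(s['eef_rot'])
from scipy.spatial.transform import Rotation as Ro
q=s['eef_rot'];print(Ro.from_quat([q[1],q[2],q[3],q[0]]).as_matrix().round(3))"
```

```text
t 11.45 tcp stage [13.4 31.3] z 29.3 dyaw -0.5245 gap 63.3
push pt [ 7.1 -1.6] A ctr [32.8 64.8] F stage [4.47 1.36] 8.89
[ 0.01234226  0.99895141 -0.03529501 -0.02642008]
[[ 0.996 -0.07  -0.054]
 [-0.071 -0.997 -0.023]
 [-0.052  0.027 -0.998]]
```

View pics/jwrist.png

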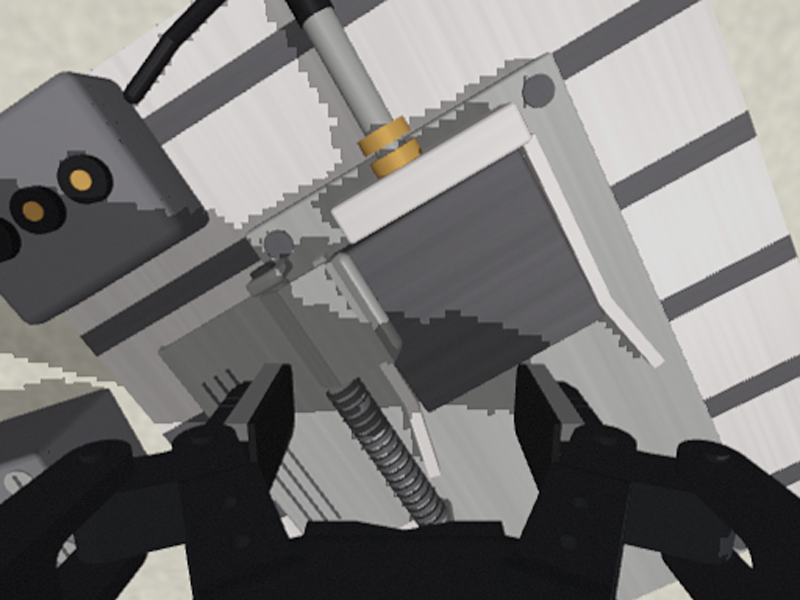

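Request:
move_arm --motion '[[[0.064, -0.003, 0.0015, 0, 0], [0.064, -0.006, 0.0035, 0, 0], [0.064, -0.009, 0.005, 0, 0], [0.064, -0.009, 0.005, 0, 0]]]'

```text
time: 12.0
ee_pos: [0.5473, 0.1323, 0.0309]
eef_rot: [0.011, 0.999, -0.036, -0.024]
wrist_force: [2.9, 0.4, 5.8]
finger_gap: 0.752
```

```bash
python3 -c "
from h import *
s=look('k',('wrist',));print(s['eef_rot'])"
```

```text
t 12.0 tcp stage [ 5.7 30.7] z 30.9 dyaw -0.5254 gap 63.9
push pt [-0.9 -2.5] A ctr [25.2 64.4] F stage [ 2.82 -0.88] 5.82
[ 0.01149467  0.9990173  -0.03576839 -0.02351447]
```

View pics/kwrist.png

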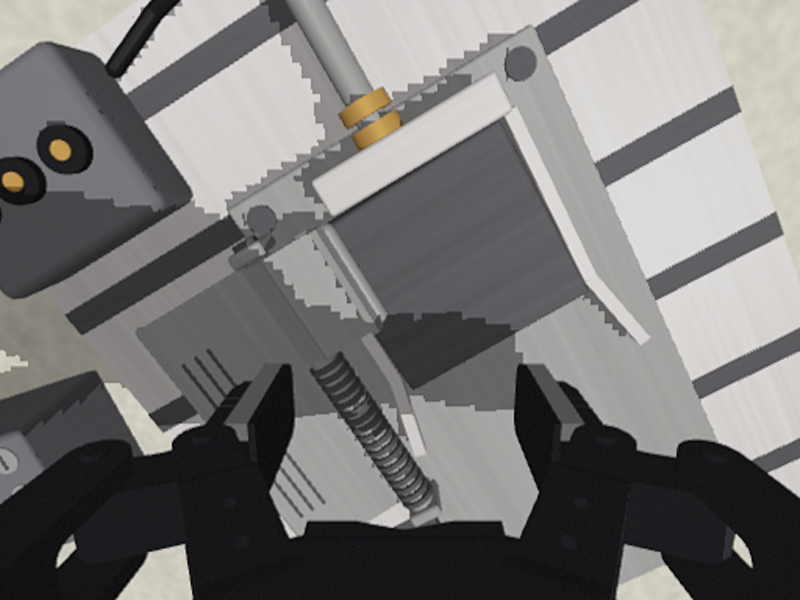

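The fingertip is now 8 mm behind the sample, which stayed flush at the stop (front edge about (330,215)–(505,115)). Lifting off to release the clip.

Request:
move_arm --motion '[[[0.064, 0, 0, -0.003, 0], [0.064, -0.001, 0, -0.008, 0], [0.064, -0.001, 0, -0.015, 0], [0.064, -0.002, 0, -0.025, 0], [0.064, -0.003, 0, -0.045, 0], [0.064, -0.005, 0, -0.07, 0], [0.064, -0.008, 0, -0.1, 0], [0.064, -0.01, 0, -0.12, 0], [0.064, -0.01, 0, -0.12, 0], [0.064, -0.01, 0, -0.12, 0]]]'

```text
time: 13.3
ee_pos: [0.5424, 0.1353, 0.1506]
eef_rot: [0.012, 0.999, -0.036, -0.024]
wrist_force: [-0.1, -0.2, -0.2]
finger_gap: 0.746
```

```bash
python3 - <<'E'
from h import *
s=look('m',('wrist','scene'))
im=cv2.imread('pics/mwrist.png')
cv2.imwrite('pics/mc.png',im)
c=cv2.imread('pics/mscene.png')[160:270,190:330];cv2.imwrite('pics/mscenec.png',cv2.resize(c,None,fx=5,fy=5,interpolation=2))
E
```

```text
t 13.3 tcp stage [ 2.6 35.6] z 150.6 dyaw -0.5254 gap 63.4
push pt [-3.8  2.6] A ctr [22.  69.1] F stage [-0.15 -0.13] -0.22
```

View pics/mwrist.png

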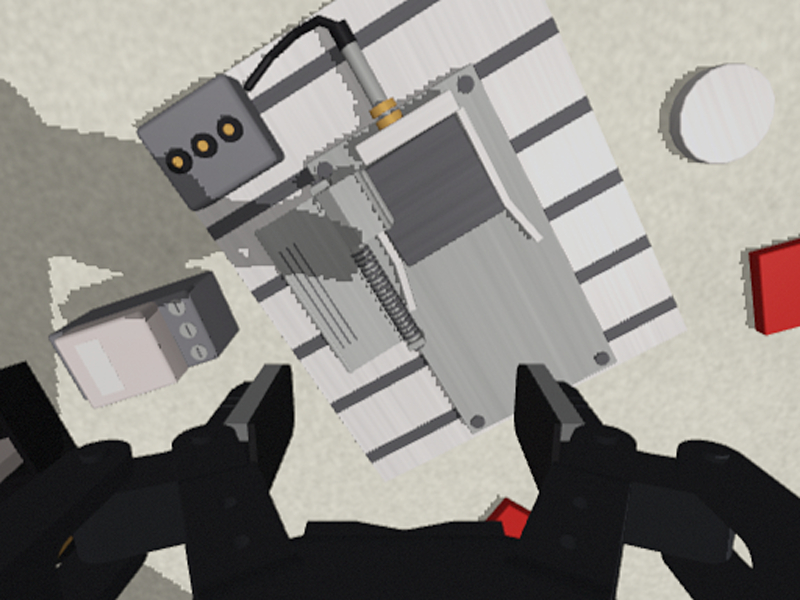

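View pics/mscenec.png

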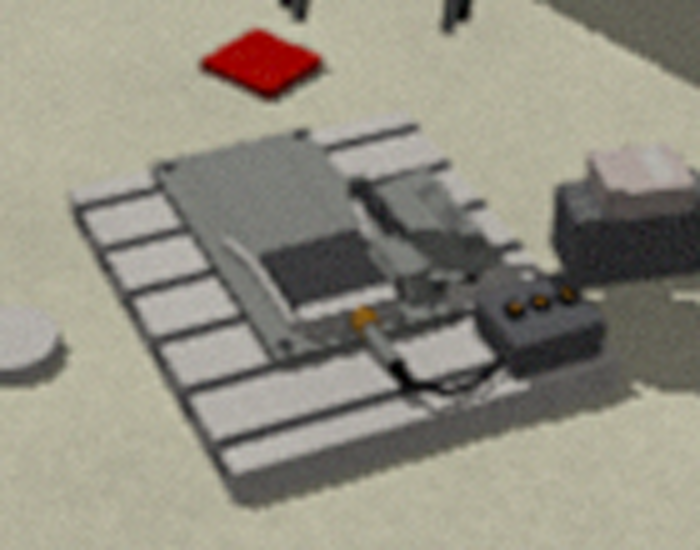

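```bash
python3 - <<'E'
from h import *
s,p=pickle.load(open("mwrist.pkl","rb"));a,t=pickle.load(open("stage.pkl","rb"));R=np.array([[np.cos(a),-np.sin(a)],[np.sin(a),np.cos(a)]])
for n,u,z in[("sRL",(411,267),.04),("sRR",(510,210),.04),("sFR",(458,110),.04),("stopR",(463,107),.044),("stopL",(372,166),.044),("deckRL",(475,434),.03),("deckFR",(474,65),.03)]:
    print(n,(1000*(R.T@(onz(p,np.array(u)*.64,z)[:2]-t))).round(1))
im=cv2.imread("pics/mwrist.png")[80:290,320:560];cv2.imwrite("pics/mz.png",cv2.resize(im,None,fx=2.8,fy=2.8,interpolation=2))
E
```

```text
sRL [ 6.  26.3]
sRR [  6.4 -29.6]
sFR [ 59.5 -29.3]
stopR [ 59.6 -31.3]
stopL [58.1 17.5]
deckRL [-102.6   45.1]
deckFR [ 72.9 -46.4]
```

View pics/mz.png

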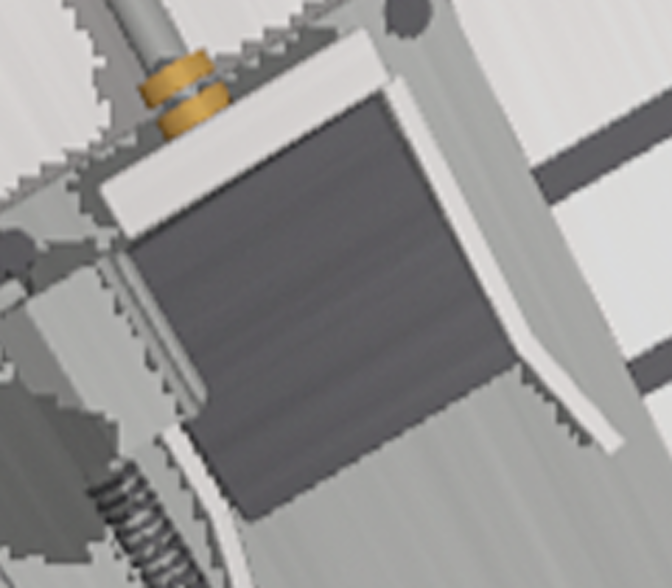

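```bash
python3 -c "
from station import ctrl
print(ctrl.sign_off());print(ctrl.get_state()['time'])"
```

```text
the job is handed in; nothing more can be done
None
the job is handed in; nothing more can be done
```

The sample is loaded against the stop with the clip's jaw resting on it, and the job is handed in. The last move ended at 13.3 s, within the 45 s limit.

**What I did:** I turned the gripper about 30° so one fingertip pressed the thumb plate nearly level while the other pushed the sample about 45 mm along the deck. I then backed off about 8 mm with the clip still held, lifted clear and let the jaw close.

**Checks that agreed:**
- A second push at the stop advanced only 0.2 mm while the push force rose from 12 to 18 N.
- The last pictures show the sample's front edge flush with the stop and the jaw on its edge.
- The disc, relay and nearby red plate look undisturbed.
- The gripper reads about 0 N at 150 mm height.

**What disagreed:**
- The last view puts the sample's rear edge at x 6.0–6.4 instead of 8. The same view places the stop and one deck corner 0.4–2 mm low, so corrected it is about 7.7.
- The wrist gave way by about 1 mm per newton, which tilted the tool up to about 4° and stalled the push just short of the stop. I finished with a longer push, and the force on the wrist stayed below 30 N at every reading.

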